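Sort cloth weights by the drag of their soles

ROBOT

A 7-joint arm with a two-finger parallel gripper is mounted at the origin on the work surface. World frame = base frame: x ahead of the robot, y to its left, z up, the work surface at z = 0. Lengths are in m, angles in degrees, forces in N, time in s.
With the tool pointing down it reaches from about 0.425 to 0.875 m from the base axis. Payload 4.7 kg.
Tool frame: the origin (TCP) lies midway between the tips of the shut fingers; the grasp point (between the pads) lies env.grip_point_offset behind it (env.grip_point_offset is the distance from the TCP to the grasp point, in m); x points along the fingers, y is the direction in which the jaws open and shut, and the axes are right-handed (so a half turn about x gives the same grasp; the last joint's range is limited). The gripper opens to 87 mm and grips with 3 to 60 N. Pads are 19 mm wide; open, the fingers measure 117 mm over their backs; the gripper's body (75 mm by 190 mm) begins 51 mm behind the grasp point.
Start: joints at [-66.457, 18.392, -4.016, 83.108, 1.295, 78.541, -3.26], TCP at [0.251, 0.6, 0.223] pointing down, gripper open.
Joint ranges: [-163.93, 163.93], [-17.29, 119.83], [-79.2, 71.16], [3.27, 140.29], [-89.18, 269.18], [5.43, 117.66], [-154.24, 154.24]. Speed limits (degrees/s): [147.25, 147.25, 180, 180, 180, 180, 180].

INTERFACE

Orientations are given as [roll, pitch, yaw] about the fixed x, y, z axes, in that order (R = Rz(yaw) Ry(pitch) Rx(roll)).
In Python, from cell import readout, read_camera, camera_params, sign_off, spot_in, pinpoint, env gives the robot as it stands.
- The arm moves only by the shell command python3 -m pendant 'ROWS' [OPENING] [FORCE]. ROWS is a JSON object of lists of equal length, an entry for each row: "xyz": the shift along the world's x, y, z in m, a list of three; "turn": the turn about the world's z in rad. A call has 1 to 10 rows; each row shifts and turns the pose as measured when the row begins; what a row does not reach is not made up. A row lasts 1/8 s, in which the tool goes at most 62.5 mm and 10.7 degrees, less where a joint would pass 70% of its speed; a pose out of reach is approached as far as the arm can. A call is refused whole if a number of a shift passes 0.0625 or a number of a turn 0.188, either way. A call with a gripper value outside its range is refused whole. OPENING is the opening, from 0 (shut) to 1 (fully open), set as the call begins (- or left out, the last holds). The fingers move at their own pace and stop on an object; FORCE is the grip in N (left out, the last holds). Time passes only in rows, so rows that do not move let the fingers close. It gives the time, the measured TCP pose, the force and the opening at its end, in the units of the state.
- readout.get_obs(): the state, without advancing time (a new reading comes with each control period).
- read_camera(name): name is "scene" or "side" or "wrist"; returns the picture (420x560x3 uint8, red, green, blue); there is no depth.
- camera_params(name): a dict with "fx", "fy", "cx", "cy" (pixels), "rvec" (rotation vector, rad) and "tvec" (3), from world to camera coordinates, as OpenCV has them; the wrist camera has in their place "hand_eye" (4x4, takes a point from camera to tool coordinates, whose origin is the TCP and whose axes are the tool frame's). Camera axes: x right, y down, z forward; pixel columns grow to the right and rows downward; lengths in m; the calibration is good to about 2 mm. The wrist camera is an equidistant fisheye: a pixel r from the principal point sees the ray r / f radians off the axis. A picture is of the moment at which its call begins: read the wrist's pose just before it. camera_params takes no time and is no camera call.
- sign_off(): hands the job in, once; it reports no verdict.
Trained networks look in the newest picture that a camera, given by its name, has taken for a name from the list of things; names that differ only in an ending like _2 or _b are one class to them, and where a whole thing is asked for, a point or a joint stands for the part that bears it (a point fixed in the world has none). Each returns a list of dicts, best first, with "score" (0 to 1); they miss things now and then, are a little off and sometimes report something else, mostly with a low value. They report only what shows in the picture. A call takes as long as a camera call. They do not tell look-alikes from the thing itself.
- spot_in(camera, name): "at" ([x, y, z] in m, in the coordinates of the camera as it stood for that picture, good to about 4 mm: the middle of the surface that is visible of it).
- pinpoint(camera, name): "at" ([x, y, z] in m, in the coordinates of the camera as it stood for that picture, good to about 4 mm: a listed point, or the origin of a listed thing).
The state is a dict: "time_s": time; "qpos": joint angles; "joint_velocities": joint speeds; "effort": joint torques, N m; "tool_pos": TCP position; "tool_rot": TCP orientation; "force": force on the tool from outside, world axes, zero at the start; "wrist_torque": the same for the moment, N m; "grip_width": finger opening in m.
Only numpy, scipy, OpenCV 4.12 (cv2) and the standard library are available. Lean on these libraries where they do the work, as an engineer would, in place of code of your own. Each camera call takes 0.05 s, during which the arm holds its last target.

TASK

One of the three marble cloth weights on the metal plate has a sole gone rough that would snag the fabric: find it by feeling the drag as you push the weights along the plate. Slide the two smooth ones away from you until each stands squarely against the steel fence at the back of the plate, and slide the rough one sideways off the plate onto the dark wooden repair board, wholly between its rails. Keep the weights flat, never lift or tip them, and do not disturb the glue bottle and the cone of thread that stand beside the plate.

Things in the scene. Friction and masses are not known exactly. Their poses are not given: they have to be found in the camera images.
- plate: fixed ground aluminium plate, 310 mm (its x, from 150 mm nearer to 160 mm farther than the origin) by 450 mm (its y) by 12 mm thick, its top at z = 12 mm; origin at its underside on the bench; its x points away from the robot, towards the fence. The weights start in a row across it along y, about 145 mm from one to the next
- fence (a point): middle of the foot of the fence's front face, at the height of the plate's top; the fence is a steel bar along the whole 450 mm of the plate's far edge, standing 24 mm above the plate and 20 mm thick; axes as the plate's, so a weight standing squarely against the fence has its centre 35 mm nearer to the robot than this face
- board_mid (a point): centre of the top of the fixed dark wooden repair board, 150 mm (x) by 180 mm (y), at the left or right end of the plate (3 mm gap); axes as the plate's; in the plate's frame it lies at x = 0, y = + or - 318 mm. Its top is 9 mm above the bench, 3 mm lower than the plate's; rails 10 mm wide, 12 mm high along its near and far edges leave 130 mm between; both ends are open
- weight_a_mid (a point): one of three look-alike marble cloth weights: block 70 mm (its x) by 110 mm (its y) by 45 mm tall, brass button 8 mm high on top, about 0.9 kg; this point is its centre, 22.5 mm above its underside. Stands flat, long side roughly along the plate's y. Pushing it slowly along takes 6 to 11 N if it is the one with the rough sole (any of them), 0.5 to 1 N (bumps at contact may add 4 N) if polished
- weight_b_mid (a point): one of three look-alike marble cloth weights: block 70 mm (its x) by 110 mm (its y) by 45 mm tall, brass button 8 mm high on top, about 0.9 kg; this point is its centre, 22.5 mm above its underside. Stands flat, long side roughly along the plate's y. Pushing it slowly along takes 6 to 11 N if it is the one with the rough sole (any of them), 0.5 to 1 N (bumps at contact may add 4 N) if polished
- weight_c_mid (a point): one of three look-alike marble cloth weights: block 70 mm (its x) by 110 mm (its y) by 45 mm tall, brass button 8 mm high on top, about 0.9 kg; this point is its centre, 22.5 mm above its underside. Stands flat, long side roughly along the plate's y. Pushing it slowly along takes 6 to 11 N if it is the one with the rough sole (any of them), 0.5 to 1 N (bumps at contact may add 4 N) if polished
- tray: fixed black plastic tool tray, 190 mm (x) by 100 mm (y) by 25 mm high with two screwdrivers in it, 43 mm off the end of the plate that has no board; origin under its middle
- bottle: standing glue bottle, 50 mm across, 130 mm tall, near the front corner of the board or tray on the left; a bystander to be left alone; origin under its middle
- cone: standing cone of thread, 72 mm across the foot, 115 mm tall, near the front corner of the board or tray on the right; a bystander to be left alone; origin under its middle
Not all that is in view belongs to the job. What is shaped like the part that bears weight_b_mid but turquoise is not meant.

How it is judged:
By the outcome, as a careful person would: the job done as asked, in the order asked, and still so for the second after the job is handed in, with the robot touching nothing.
It also fails if it takes over 67 s, if anything falls off the work surface, if the arm or the gripper's body presses on something with over 40 N, if the wrist force passes 120 N, or if a joint passes its speed limit or range.

## Working session

There is one attempt and no reset: what is moved stays moved. The work goes in short steps, Python scripts to look and compute and a shell command to move; the robot and the scene stay as the last step left them, time stands still between calls to the robot, and variables do not carry over. Pictures are saved under pics/ and viewed, and the job is handed in when it is done.

```bash
ls; mkdir -p pics; cat > h.py <<'E'
import numpy as np, cv2
from cell import readout, read_camera, camera_params, sign_off, spot_in, pinpoint, env
def snap(cam,fn):
    im=read_camera(cam); cv2.imwrite('pics/'+fn,cv2.cvtColor(im,cv2.COLOR_RGB2BGR)); return im
def w(cam,p):
    c=camera_params(cam); R=cv2.Rodrigues(np.array(c['rvec'],float))[0]
    return R.T@(np.array(p)-np.array(c['tvec']).ravel())
def px(cam,P):
    c=camera_params(cam); q=cv2.Rodrigues(np.array(c['rvec'],float))[0]@np.array(P)+np.array(c['tvec']).ravel()
    return np.array([c['fx']*q[0]/q[2]+c['cx'],c['fy']*q[1]/q[2]+c['cy']])
def ray(cam,u,v,z):
    c=camera_params(cam); R=cv2.Rodrigues(np.array(c['rvec'],float))[0]; t=np.array(c['tvec']).ravel()
    d=R.T@np.array([(u-c['cx'])/c['fx'],(v-c['cy'])/c['fy'],1]); o=-R.T@t
    return o+d*(z-o[2])/d[2]
E
python3 - <<'E'
from h import *
np.set_printoptions(precision=3,suppress=True)
o=readout.get_obs();print(o['time_s'],o['tool_pos'],o['tool_rot'],o['force'],env.grip_point_offset)
for cam in ['scene','side']:
    snap(cam,cam+'0.png')
    for n in ['weight_a_mid','plate','fence','board_mid','bottle','cone','tray']:
        for d in pinpoint(cam,n): p=w(cam,d['at']);print(cam,n,round(d['score'],2),p,px(cam,p))
print(readout.get_obs()['time_s'])
E
```

```text
pics
0.0 [0.251 0.599 0.221] [ -86.35    89.895 -109.079] [0.251 0.591 0.261] 0.0187
scene weight_a_mid 0.97 [0.537 0.033 0.032] [319.638 216.15 ]
scene plate 0.57 [ 0.571  0.038 -0.005] [328.899 233.   ]
scene plate 0.27 [0.434 0.325 0.   ] [372.316 166.96 ]
scene fence 0.9 [0.715 0.036 0.009] [367.749 261.62 ]
scene fence 0.31 [ 0.572 -0.278  0.007] [225.024 286.066]
scene board_mid 0.93 [ 0.575 -0.279  0.004] [225.298 287.611]
scene bottle 0.97 [0.429 0.323 0.   ] [370.59  166.483]
scene cone 0.87 [ 0.409 -0.255  0.   ] [198.487 244.311]
scene cone 0.65 [ 0.57   0.04  -0.004] [329.098 232.324]
scene tray 0.7 [0.574 0.358 0.   ] [415.382 185.925]
side weight_a_mid 0.95 [0.533 0.041 0.038] [279.939 195.384]
side plate 0.91 [0.57  0.038 0.003] [289.851 200.301]
side fence 0.82 [0.711 0.038 0.011] [322.832 185.636]
side board_mid 0.82 [ 0.57  -0.274  0.012] [345.296 250.2  ]
side board_mid 0.49 [0.573 0.04  0.004] [290.271 199.485]
side bottle 0.82 [0.432 0.327 0.005] [218.807 173.712]
side cone 0.88 [ 0.407 -0.252  0.004] [295.499 269.06 ]
side cone 0.36 [ 0.569 -0.274  0.008] [344.934 251.227]
side tray 0.81 [0.578 0.36  0.006] [248.53  158.501]
0.8
```

View images.

View pics/scene0.png

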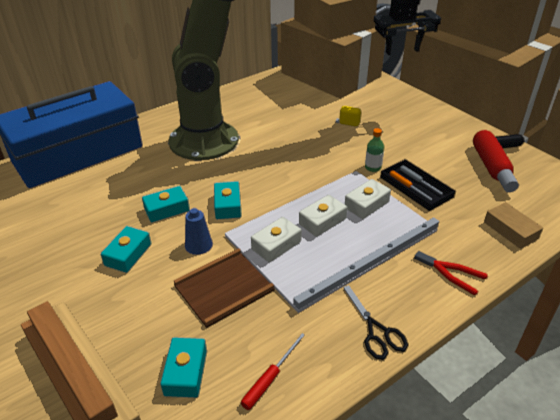

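View pics/side0.png

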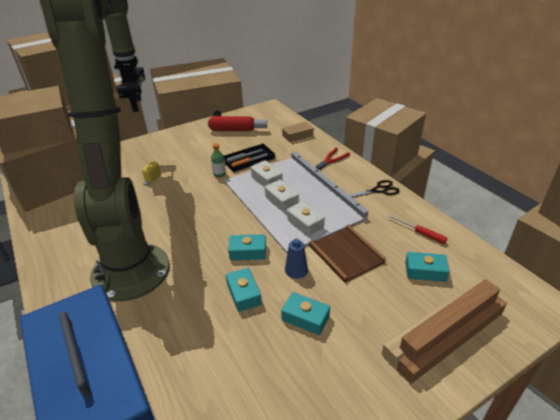

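```bash
python3 - <<'E'
from h import *
np.set_printoptions(precision=4,suppress=True)
for cam,(x0,y0,x1,y1) in {'scene':(170,160,450,330),'side':(210,150,390,280)}.items():
    im=cv2.imread(f'pics/{cam}0.png'); hsv=cv2.cvtColor(im,cv2.COLOR_BGR2HSV)
    m=cv2.inRange(hsv,(12,150,120),(28,255,255))
    n,l,s,c=cv2.connectedComponentsWithStats(m)
    for i in range(1,n):
        if 10<s[i][4]<200 and x0<c[i][0]<x1 and y0<c[i][1]<y1: print(cam,c[i],s[i][4],ray(cam,*c[i],.063))
    k=min(800/(x1-x0),600/(y1-y0)); cv2.imwrite(f'pics/{cam}0c.png',cv2.resize(im[y0:y1,x0:x1],None,fx=k,fy=k,interpolation=cv2.INTER_CUBIC)); print(k)
E
```

```text
scene [401.163  177.5543] 92 [0.5752 0.2865 0.063 ]
scene [226.35 191.6 ] 40 [ 0.3403 -0.123   0.063 ]
scene [368.0833 190.1111] 36 [0.5609 0.1774 0.063 ]
scene [322.8409 206.6136] 44 [0.5406 0.0393 0.063 ]
scene [275.8333 230.5   ] 48 [ 0.5406 -0.1088  0.063 ]
scene [204.9497 265.9686] 159 [ 0.5391 -0.3058  0.063 ]
2.857142857142857
side [240.4894 161.1915] 47 [0.5037 0.2748 0.063 ]
4.444444444444445
```

View pics/scene0c.png

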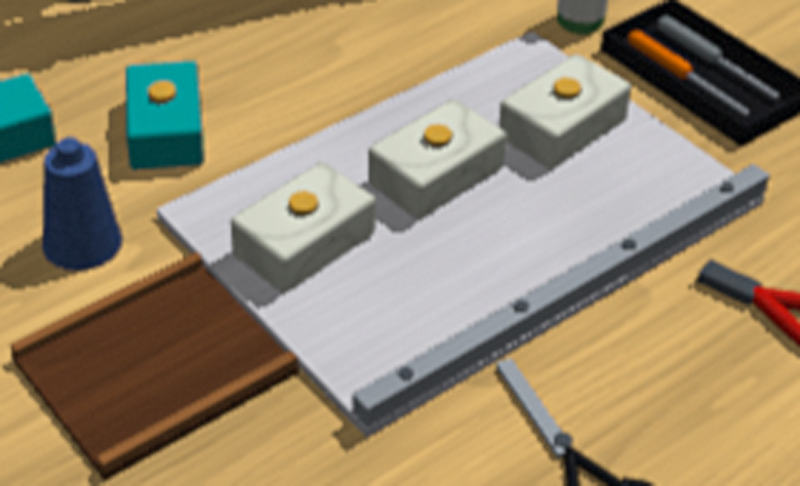

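View pics/side0c.png

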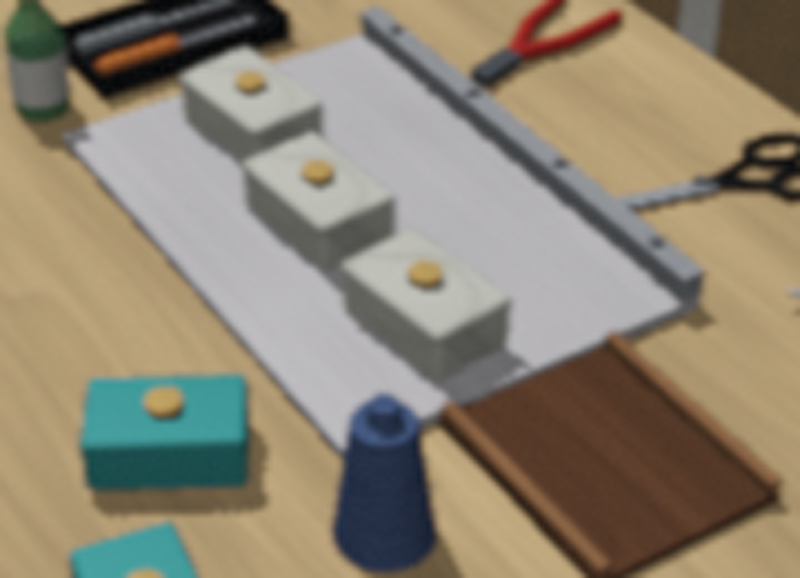

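```bash
python3 - <<'E'
from h import *
np.set_printoptions(precision=4,suppress=True)
k=2.857142857
def S(u,v,z): return ray('scene',170+u/k,160+v/k,z)
def D(u,v,z): return ray('side',210+u/4.4444,150+v/4.4444,z)
print('S nearR,nearL',S(161,214,.012),S(533,37,.012))
print('S fence back top',S(357,403,.036),S(766,172,.036))
print('S board near',S(15,351,.021),S(195,258,.021),'far end',S(103,462,.021))
print('D nearL nearR',D(70,140,.012),D(340,448,.012))
print('D fence front top',D(362,18,.036),D(690,297,.036))
print('D board',D(445,412,.021),D(604,572,.021),D(776,485,.021))
print('weights corners S')
for c in [[(501,98),(578,57),(630,95),(555,133)],[(370,150),(453,101),(505,147),(424,182)],[(233,219),(322,165),(375,209),(287,253)]]:
    P=np.array([S(*q,.057) for q in c]); print(P.mean(0),np.degrees(np.arctan2(*( (P[1]-P[0])[[0,1]]*[-1,1]))),np.degrees(np.arctan2(*( (P[2]-P[3])[[0,1]]*[-1,1]))))
print('D')
for q in [(250,82),(318,172),(425,274)]: print(D(*q,.064))
for c in [[(182,80),(247,46),(321,103),(253,135)],[(246,172),(312,136),(393,200),(322,238)],[(344,265),(405,233),(510,300),(440,334)]]:
    P=np.array([D(*q,.057) for q in c]); print(P.mean(0),np.degrees(np.arctan2(*( (P[0]-P[3])[[0,1]]*[-1,1]))),np.degrees(np.arctan2(*( (P[1]-P[2])[[0,1]]*[-1,1]))))
E
```

```text
S nearR,nearL [ 0.433 -0.186  0.012] [0.4387 0.2555 0.012 ]
S fence back top [ 0.7234 -0.1924  0.036 ] [0.7339 0.2584 0.036 ]
S board near [ 0.5068 -0.3699  0.021 ] [ 0.5055 -0.197   0.021 ] far end [ 0.6443 -0.3701  0.021 ]
D nearL nearR [0.4275 0.2546 0.012 ] [ 0.4208 -0.1804  0.012 ]
D fence front top [0.7127 0.2512 0.036 ] [ 0.7014 -0.2057  0.036 ]
D board [ 0.4949 -0.1973  0.021 ] [ 0.495 -0.372  0.021] [ 0.6358 -0.3721  0.021 ]
weights corners S
[0.5657 0.1739 0.057 ] 1.2506751866897157 -1.2447572513855962
[0.5479 0.0352 0.057 ] 4.479474757529151 -5.020842837061417
[ 0.5458 -0.1104  0.057 ] 5.542448460120021 -1.3127748140984954
D
[0.5583 0.1773 0.064 ]
[0.5388 0.0392 0.064 ]
[ 0.5374 -0.1089  0.064 ]
[0.5575 0.1761 0.057 ] 5.02563898722228 3.5123687449703223
[0.5344 0.0327 0.057 ] 2.9274398526303873 3.6375160334656953
[ 0.5366 -0.1088  0.057 ] 8.21910621764185 10.145329274380462
```

```bash
python3 - <<'E'
from h import *
from scipy.spatial.transform import Rotation as R
np.set_printoptions(precision=4,suppress=True)
o=readout.get_obs(); print(R.from_euler('xyz',o['tool_rot'],degrees=True).as_matrix(), o['grip_width'])
E
python3 -m pendant '{"xyz":[[0,-0.06,0],[0,-0.06,0],[0.02,-0.06,0],[0.03,-0.06,0],[0.04,-0.06,0],[0.04,-0.06,0],[0.04,-0.04,0],[0.04,-0.02,0]],"turn":[0,0,0,0,0,0,0,0]}' 0.75
```

```text
[[ 0.0001  0.3864  0.9223]
 [ 0.0001  0.9223 -0.3864]
 [-1.      0.0002  0.    ]] 0.08675167138292887
time_s: 1.8
tool_pos: [0.4469, 0.1944, 0.222]
tool_rot: [85.0, 89.7, 62.7]
force: [-0.4, 0.9, 0.2]
grip_width: 0.0654
```

```bash
python3 -m pendant '{"xyz":[[0.02,-0.01,-0.03],[0.018,-0.007,-0.04],[0,0,-0.04],[0,0,-0.03],[0,0,0],[0,0,0]],"turn":[0.128,0.128,0.128,0,0,0]}' 
python3 - <<'E'
from h import *
from scipy.spatial.transform import Rotation as R
np.set_printoptions(precision=4,suppress=True)
o=readout.get_obs(); print(o['tool_pos'],o['force'],R.from_euler('xyz',o['tool_rot'],degrees=True).as_matrix()[:,1], o['grip_width'])
snap('scene','s1.png');snap('side','d1.png')
a=cv2.imread('pics/s1.png')[100:350,150:470];b=cv2.imread('pics/d1.png')[100:300,180:400]
cv2.imwrite('pics/c1.png',np.hstack([cv2.resize(a,(400,312)),cv2.resize(b,(343,312))]))
E
```

```text
time_s: 2.55
tool_pos: [0.4911, 0.1735, 0.0818]
tool_rot: [53.2, 89.3, 53.2]
force: [-0.5, 0.9, -0.2]
grip_width: 0.065
[0.4911 0.1735 0.0818] [-0.489   0.8851 -0.1777] [0.0005 1.     0.0092] 0.06503256248353897
```

View pics/c1.png

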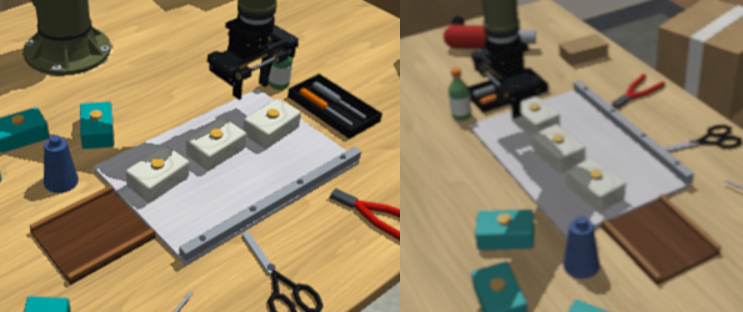

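```bash
python3 -m pendant '{"xyz":[[0,0.003,-0.03],[0,0,-0.022],[0,0,-0.008],[0,0,0]],"turn":[0,0,0,0]}'; python3 -m pendant '{"xyz":[[0.005,0,0],[0.005,0,0],[0.005,0,0]],"turn":[0,0,0]}'
python3 -m pendant '{"xyz":[[0.005,0,0],[0.005,0,0],[0.005,0,0]],"turn":[0,0,0]}'
```

```text
time_s: 3.15
tool_pos: [0.4955, 0.1796, 0.0268]
tool_rot: [42.6, 88.7, 42.6]
force: [-0.2, 1.0, 0.2]
grip_width: 0.0648
time_s: 3.52
tool_pos: [0.5125, 0.1806, 0.0292]
tool_rot: [42.4, 88.5, 42.4]
force: [-3.0, 0.0, -0.6]
grip_width: 0.0652
time_s: 3.9
tool_pos: [0.5273, 0.1809, 0.0291]
tool_rot: [46.4, 88.6, 46.5]
force: [-2.7, 0.4, 2.0]
grip_width: 0.0656
```

```bash
python3 -m pendant '{"xyz":[[0.004,0,-0.003],[0.004,0,-0.002]],"turn":[0,0]}';for i in 1; do python3 -m pendant '{"xyz":[[0.004,0,0]],"turn":[0]}'; done; python3 -m pendant '{"xyz":[[0.004,0,0]],"turn":[0]}'; python3 -m pendant '{"xyz":[[0.004,0,0]],"turn":[0]}'
```

```text
time_s: 4.15
tool_pos: [0.5359, 0.1807, 0.0239]
tool_rot: [46.8, 88.6, 46.8]
force: [-2.3, 0.8, 1.3]
grip_width: 0.0655
time_s: 4.28
tool_pos: [0.5398, 0.1806, 0.0236]
tool_rot: [47.4, 88.6, 47.4]
force: [-2.0, 1.0, 2.5]
grip_width: 0.0653
time_s: 4.4
tool_pos: [0.5441, 0.1805, 0.0235]
tool_rot: [47.6, 88.6, 47.6]
force: [-1.8, -0.3, 2.0]
grip_width: 0.0658
time_s: 4.53
tool_pos: [0.5484, 0.1805, 0.0235]
tool_rot: [47.4, 88.6, 47.5]
force: [-2.5, -0.8, 1.7]
grip_width: 0.0654
```

```bash
python3 -m pendant '{"xyz":[[0.008,0,0],[0.008,0,0],[0.008,0,-0.001],[0.008,0,0],[0.008,0,0],[0.008,0,0]],"turn":[0,0,0,0,0,0]}'; python3 -m pendant '{"xyz":[[0.006,0,0],[0.006,0,0]],"turn":[0,0]}'
python3 - <<'E'
from h import *
snap('scene','s2.png');snap('side','d2.png')
a=cv2.imread('pics/s2.png')[130:330,200:460];b=cv2.imread('pics/d2.png')[120:270,200:395]
cv2.imwrite('pics/c2.png',np.hstack([cv2.resize(a,(400,308)),cv2.resize(b,(400,308))]))
E
```

```text
time_s: 5.28
tool_pos: [0.6, 0.1804, 0.0224]
tool_rot: [46.4, 88.6, 46.5]
force: [-2.4, 0.0, 1.1]
grip_width: 0.0655
time_s: 5.52
tool_pos: [0.613, 0.1804, 0.0224]
tool_rot: [46.4, 88.6, 46.5]
force: [-2.4, 0.1, 2.2]
grip_width: 0.065
```

View pics/c2.png

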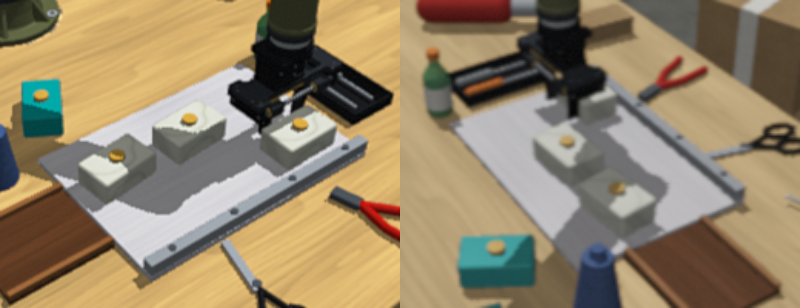

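Left weight slides easily (about 2 N with a −0.4 N bias) and is flat, near the fence. I'm closing the last bit slowly.

```bash
python3 -m pendant '{"xyz":[[0.004,0,0],[0.004,0,0],[0.004,0,0]],"turn":[0,0,0]}'; python3 -m pendant '{"xyz":[[0.003,0,0],[0.003,0,0]],"turn":[0,0]}'; python3 -m pendant '{"xyz":[[0.003,0,0]],"turn":[0]}'
```

```text
time_s: 6.0
tool_pos: [0.6256, 0.1804, 0.0224]
tool_rot: [45.6, 88.6, 45.7]
force: [-2.9, 0.1, 2.0]
grip_width: 0.0654
time_s: 6.25
tool_pos: [0.6319, 0.1804, 0.0224]
tool_rot: [46.0, 88.6, 46.1]
force: [-1.8, -0.2, 0.6]
grip_width: 0.0653
time_s: 6.38
tool_pos: [0.6338, 0.1805, 0.0223]
tool_rot: [51.9, 88.7, 52.0]
force: [-8.9, 0.4, 6.0]
grip_width: 0.0649
```

```bash
python3 -m pendant '{"xyz":[[0.003,0,0]],"turn":[0]}';  python3 -m pendant '{"xyz":[[0.003,0,0]],"turn":[0]}'; python3 - <<'E'
from h import *
from scipy.spatial.transform import Rotation as R
o=readout.get_obs(); print(o['force'],o['wrist_torque'],R.from_euler('xyz',o['tool_rot'],degrees=True).as_matrix()[:,1])
E
```

```text
time_s: 6.5
tool_pos: [0.6339, 0.1806, 0.022]
tool_rot: [69.0, 89.0, 69.0]
force: [-12.2, 0.0, 8.5]
grip_width: 0.0653
time_s: 6.62
tool_pos: [0.6337, 0.1807, 0.0217]
tool_rot: [92.7, 89.0, 92.7]
force: [-11.6, -0.0, 8.1]
grip_width: 0.0657
[-11.5679943   -0.04868244   8.065088  ] [-0.37176329  2.20649788 -0.39835592] [1.88419140e-04 9.99859842e-01 1.67409718e-02]
```

```bash
python3 -m pendant '{"xyz":[[-0.02,0,0],[-0.05,0,0.01],[-0.05,0,0.03],[-0.01,-0.03,0.03],[-0.01,-0.05,0],[-0.02,-0.05,0],[-0.005,-0.012,0],[0,0,0]],"turn":[0,0,0,0,0,0,0,0]}'
python3 - <<'E'
from h import *
np.set_printoptions(precision=4,suppress=True)
snap('scene','s3.png');snap('side','d3.png')
a=cv2.imread('pics/s3.png')[150:270,310:450];b=cv2.imread('pics/d3.png')[130:250,240:380]
cv2.imwrite('pics/c3.png',np.hstack([cv2.resize(a,(400,343),interpolation=2),cv2.resize(b,(400,343),interpolation=2)]))
E
```

```text
time_s: 7.62
tool_pos: [0.4728, 0.0358, 0.0961]
tool_rot: [44.5, 88.4, 44.6]
force: [-0.0, -0.3, -0.1]
grip_width: 0.0657
```

View pics/c3.png

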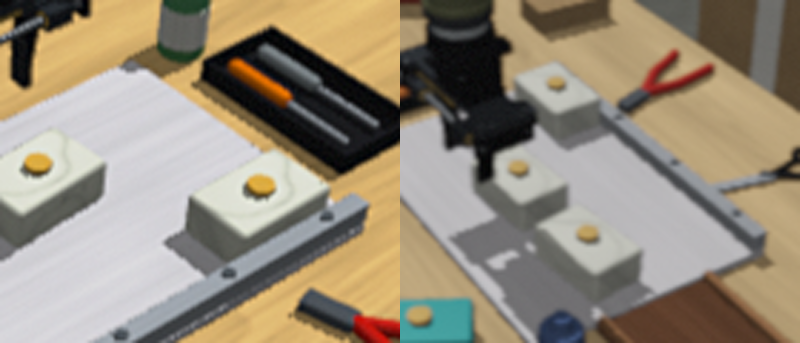

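```bash
python3 -m pendant '{"xyz":[[0,0.003,-0.035],[0,0,-0.03],[0,0,-0.01],[0,0,-0.002]],"turn":[0,0,0,0]}'; python3 -m pendant '{"xyz":[[0.005,0,0],[0.005,0,0],[0.005,0,0],[0.004,0,0]],"turn":[0,0,0,0]}'
python3 -m pendant '{"xyz":[[0.004,0,0]],"turn":[0]}';python3 -m pendant '{"xyz":[[0.004,0,0]],"turn":[0]}';python3 -m pendant '{"xyz":[[0.004,0,0]],"turn":[0]}';python3 -m pendant '{"xyz":[[0.004,0,0]],"turn":[0]}'
```

```text
time_s: 8.22
tool_pos: [0.4766, 0.0462, 0.0178]
tool_rot: [40.0, 88.2, 40.7]
force: [-0.3, 0.4, 0.7]
grip_width: 0.0651
time_s: 8.72
tool_pos: [0.498, 0.0473, 0.0199]
tool_rot: [39.7, 88.1, 40.4]
force: [-2.8, 0.0, 0.8]
grip_width: 0.0652
time_s: 8.85
tool_pos: [0.5019, 0.0472, 0.0199]
tool_rot: [40.7, 88.1, 41.4]
force: [-1.2, 0.3, -0.1]
grip_width: 0.0654
time_s: 8.98
tool_pos: [0.5059, 0.0471, 0.0199]
tool_rot: [41.3, 88.1, 42.0]
force: [-1.5, -0.7, 0.7]
grip_width: 0.0651
time_s: 9.1
tool_pos: [0.5101, 0.0471, 0.0199]
tool_rot: [41.6, 88.2, 42.4]
force: [-1.9, 0.1, 0.7]
grip_width: 0.0652
time_s: 9.22
tool_pos: [0.5143, 0.047, 0.0199]
tool_rot: [41.7, 88.2, 42.5]
force: [-1.7, -0.3, 1.1]
grip_width: 0.0653
```

```bash
python3 -m pendant '{"xyz":[[0.008,0,0],[0.008,-0.001,0],[0.008,0,0],[0.008,0,0],[0.008,-0.001,0],[0.008,0,0],[0.008,0,0],[0.008,0,0],[0.008,0,0],[0.006,0,0]],"turn":[0,0,0,0,0,0,0,0,0,0]}'; python3 -m pendant '{"xyz":[[0.006,0,0],[0.005,0,0],[0.004,0,0]],"turn":[0,0,0]}'
```

```text
time_s: 10.48
tool_pos: [0.5983, 0.0448, 0.0197]
tool_rot: [40.9, 88.2, 41.6]
force: [-2.1, -0.5, 1.8]
grip_width: 0.0653
time_s: 10.85
tool_pos: [0.6143, 0.0448, 0.0197]
tool_rot: [41.1, 88.2, 41.9]
force: [-2.2, 0.8, 1.2]
grip_width: 0.0651
```

```bash
python3 -m pendant '{"xyz":[[0.004,0,0],[0.004,0,0],[0.004,0,0]],"turn":[0,0,0]}'; python3 -m pendant '{"xyz":[[0.003,0,0],[0.003,0,0]],"turn":[0,0]}'; python3 -m pendant '{"xyz":[[0.003,0,0]],"turn":[0]}'; python3 -m pendant '{"xyz":[[0.003,0,0]],"turn":[0]}'
```

```text
time_s: 11.22
tool_pos: [0.6269, 0.0448, 0.0198]
tool_rot: [41.6, 88.2, 42.3]
force: [-3.4, -0.3, 1.7]
grip_width: 0.0655
time_s: 11.48
tool_pos: [0.6315, 0.045, 0.0195]
tool_rot: [47.8, 88.3, 48.5]
force: [-10.5, 0.7, 7.2]
grip_width: 0.0654
time_s: 11.6
tool_pos: [0.6316, 0.045, 0.0191]
tool_rot: [60.4, 88.5, 61.1]
force: [-11.6, 0.5, 8.3]
grip_width: 0.0653
time_s: 11.72
tool_pos: [0.6315, 0.045, 0.0187]
tool_rot: [76.4, 88.7, 77.1]
force: [-9.3, 1.2, 6.0]
grip_width: 0.0649
```

```bash
python3 -m pendant '{"xyz":[[0.003,0,0],[0.003,0,0],[-0.02,0,0],[-0.05,0,0.01],[-0.05,0,0.03],[-0.02,-0.04,0.03],[-0.01,-0.05,0],[-0.01,-0.05,0],[0,-0.008,0],[0,0,0]],"turn":[-0.01,-0.01,0,0,0,0,0,0,0,0]}'
python3 - <<'E'
from h import *
np.set_printoptions(precision=4,suppress=True)
snap('scene','s4.png');snap('side','d4.png')
a=cv2.imread('pics/s4.png')[170:290,270:450];b=cv2.imread('pics/d4.png')[130:250,220:380]
cv2.imwrite('pics/c4.png',np.vstack([cv2.resize(a,(450,300),interpolation=2),cv2.resize(b,(450,300),interpolation=2)]))
E
```

```text
time_s: 12.98
tool_pos: [0.4756, -0.1043, 0.0922]
tool_rot: [62.4, 88.4, 62.0]
force: [0.2, 0.4, 0.1]
grip_width: 0.0653
```

View pics/c4.png

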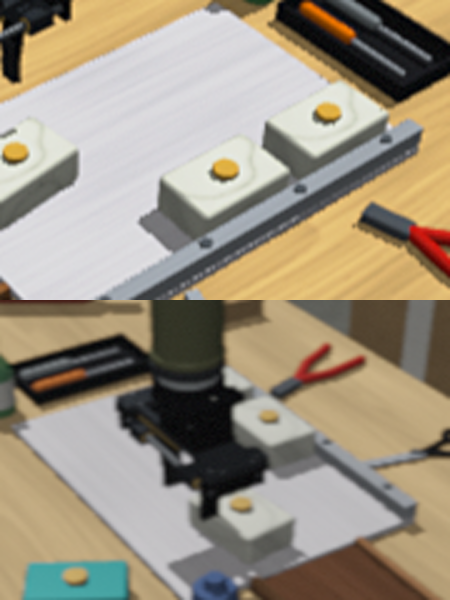

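```bash
python3 -m pendant '{"xyz":[[0,-0.006,-0.035],[0,-0.003,-0.03],[0,0,-0.005],[0,0,0]],"turn":[0,0,0,0]}'; python3 -m pendant '{"xyz":[[0.005,0,0],[0.005,0,0],[0.005,0,0],[0.004,0,0]],"turn":[0,0,0,0]}'
python3 -m pendant '{"xyz":[[0.004,0,0]],"turn":[0]}';python3 -m pendant '{"xyz":[[0.004,0,0]],"turn":[0]}'
```

```text
time_s: 13.58
tool_pos: [0.4785, -0.1065, 0.0208]
tool_rot: [60.8, 88.3, 61.1]
force: [-0.3, -0.6, 0.3]
grip_width: 0.0652
time_s: 14.08
tool_pos: [0.4951, -0.1036, 0.022]
tool_rot: [78.2, 88.2, 78.8]
force: [-6.6, 1.1, 5.1]
grip_width: 0.0652
time_s: 14.2
tool_pos: [0.497, -0.103, 0.0219]
tool_rot: [87.7, 88.1, 88.3]
force: [-8.5, 0.6, 6.2]
grip_width: 0.0651
time_s: 14.32
tool_pos: [0.4972, -0.103, 0.0216]
tool_rot: [102.3, 88.0, 102.9]
force: [-12.9, -1.3, 9.1]
grip_width: 0.0654
```

```bash
python3 -m pendant '{"xyz":[[0.006,0,0.002]],"turn":[0]}';python3 -m pendant '{"xyz":[[0.007,0,0.001]],"turn":[0]}'; python3 -m pendant '{"xyz":[[0.007,0,0.001]],"turn":[0]}'
```

```text
time_s: 14.45
tool_pos: [0.5005, -0.103, 0.0228]
tool_rot: [110.6, 87.9, 111.2]
force: [-4.1, -0.3, -3.3]
grip_width: 0.0651
time_s: 14.58
tool_pos: [0.5053, -0.103, 0.023]
tool_rot: [116.7, 87.7, 117.3]
force: [-5.3, 0.7, -0.9]
grip_width: 0.0651
time_s: 14.7
tool_pos: [0.5103, -0.103, 0.0233]
tool_rot: [122.1, 87.6, 122.6]
force: [-5.1, -0.1, -1.1]
grip_width: 0.0654
```

```bash
python3 -m pendant '{"xyz":[[0.007,0,0],[0.007,0,0]],"turn":[0,0]}'; python3 -m pendant '{"xyz":[[0.005,0,0]],"turn":[0]}'; python3 - <<'E'
from h import *
np.set_printoptions(precision=4,suppress=True)
snap('scene','s5.png');snap('side','d5.png')
a=cv2.imread('pics/s5.png')[170:320,180:360];b=cv2.imread('pics/d5.png')[150:290,220:400]
cv2.imwrite('pics/c5.png',np.hstack([cv2.resize(a,(400,333),interpolation=2),cv2.resize(b,(400,333),interpolation=2)]))
E
```

```text
time_s: 14.95
tool_pos: [0.5198, -0.1032, 0.022]
tool_rot: [131.7, 87.1, 132.2]
force: [-10.8, 0.3, 8.6]
grip_width: 0.0654
time_s: 15.08
tool_pos: [0.5213, -0.1033, 0.0218]
tool_rot: [136.9, 86.7, 137.3]
force: [-11.8, 0.7, 9.6]
grip_width: 0.0654
```

View pics/c5.png

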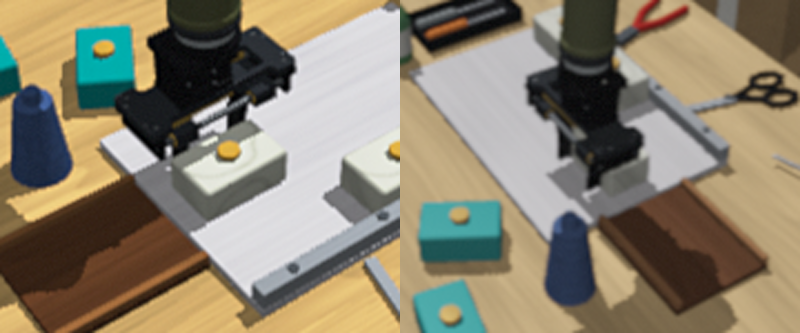

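```bash
python3 -m pendant '{"xyz":[[-0.02,0,0],[-0.02,0.01,0.04],[0,0.02,0.05],[0.02,0.02,0.02],[0.02,0.02,0],[0.02,0.015,0],[0.02,0,0],[0.005,0,0],[0,0,0],[0,0,0]],"turn":[0,0.1,0.185,0.185,0.185,0.185,0.185,0.185,0.185,0.17]}' 0.4; python3 - <<'E'
from h import *
from scipy.spatial.transform import Rotation as R
np.set_printoptions(precision=4,suppress=True)
o=readout.get_obs(); print(o['tool_pos'],o['qpos'],o['force'],R.from_euler('xyz',o['tool_rot'],degrees=True).as_matrix(), o['grip_width'])
snap('scene','s6.png')
im=cv2.imread('pics/s6.png');cv2.imwrite('pics/c6.png',cv2.resize(im[150:330,180:450],None,fx=2.8,fy=2.8,interpolation=2))
E
```

```text
time_s: 16.42
tool_pos: [0.563, -0.0185, 0.1159]
tool_rot: [131.8, 84.6, -156.4]
force: [0.5, 0.4, -1.9]
grip_width: 0.0348
[ 0.563  -0.0185  0.1159] [ 15.3134  17.3408 -20.5854  98.254    8.2297  70.7936 154.0319] [ 0.5317  0.3773 -1.8646] [[-0.0864 -0.9468  0.3099]
 [-0.0378  0.3139  0.9487]
 [-0.9955  0.0703 -0.0629]] 0.034810772947702184
```

View pics/c6.png

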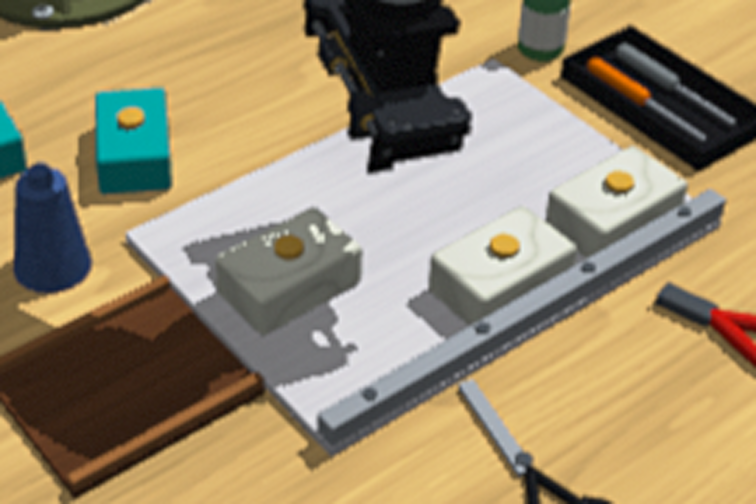

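```bash
python3 -m pendant '{"xyz":[[0,0,0.01],[0,0,0.01],[0,0,0],[0,0,0],[0,0,0],[0,0,0],[0,0,0],[0,0,0],[0,0,0],[0,0,0]],"turn":[-0.185,-0.185,-0.185,-0.185,-0.185,-0.185,-0.185,-0.185,-0.185,-0.185]}'; python3 - <<'E'
from h import *
from scipy.spatial.transform import Rotation as R
np.set_printoptions(precision=4,suppress=True)
o=readout.get_obs(); print(o['tool_pos'],o['qpos'],o['force'],R.from_euler('xyz',o['tool_rot'],degrees=True).as_matrix(), o['grip_width'])
E
```

```text
time_s: 17.73
tool_pos: [0.5741, -0.0227, 0.1436]
tool_rot: [116.6, 85.4, 80.9]
force: [-0.1, -0.4, -0.2]
grip_width: 0.0344
[ 0.5741 -0.0227  0.1436] [  8.8932  12.2161  -7.1812 100.2545  -3.319   67.0731  57.4385] [-0.089  -0.3801 -0.2408] [[ 0.0128  0.5834  0.8121]
 [ 0.0793  0.809  -0.5824]
 [-0.9968  0.0719 -0.0359]] 0.03439879406127476
```

```bash
python3 -m pendant '{"xyz":[[0.02,-0.01,0],[0.02,-0.02,0],[0.02,-0.02,0],[0.02,-0.02,0],[0.015,-0.01,0],[0,0,0],[0,0,0],[0,0,0],[0,0,0]],"turn":[-0.176,-0.176,-0.176,-0.176,-0.176,-0.176,-0.176,-0.176,0]}' 0; cat >> h.py <<'E'
def st():
    from scipy.spatial.transform import Rotation as R
    o=readout.get_obs(); M=R.from_euler('xyz',o['tool_rot'],degrees=True).as_matrix()
    np.set_printoptions(precision=4,suppress=True)
    print(o['time_s'],o['tool_pos'],'F',o['force'],'lean',M[:,0],'jaw',M[:,1],np.degrees(np.arctan2(M[1,1],M[0,1])),'w',o['grip_width'],'q',o['qpos'])
E
python3 -c "
from h import *
st()"
```

```text
time_s: 18.85
tool_pos: [0.6818, -0.1098, 0.1535]
tool_rot: [106.6, 84.3, -13.3]
force: [0.3, -0.1, -1.4]
grip_width: 0.0005
18.85 [ 0.6818 -0.1098  0.1535] F [ 0.3324 -0.0768 -1.4171] lean [ 0.0965 -0.0228 -0.9951] jaw [ 0.8622 -0.4975  0.095 ] -29.986656677981998 w 0.0005380814889767821 q [  0.7629  21.0405   7.4271  88.0497  -2.2993  65.4225 -21.4876]
```

```bash
python3 -m pendant '{"xyz":[[0,0,-0.04],[0,0,-0.04],[0,0,-0.03],[0,0,-0.012],[0,0,0]],"turn":[0,0,0,0,0]}'; python3 -c "
from h import *
st()"
```

```text
time_s: 19.48
tool_pos: [0.686, -0.1118, 0.0336]
tool_rot: [105.7, 83.6, -13.5]
force: [0.4, -0.6, -0.0]
grip_width: 0.0006
19.475 [ 0.686  -0.1118  0.0336] F [ 0.377  -0.6369 -0.0315] lean [ 0.1076 -0.0259 -0.9939] jaw [ 0.8669 -0.487   0.1066] -29.3254371172125 w 0.0006460815902851764 q [  1.5264  27.3416   6.5644  94.0331  -2.9108  52.4922 -20.3908]
```

```bash
python3 -m pendant '{"xyz":[[0.004,0,-0.006],[0.005,0,0],[0.005,0,0],[0.005,0,0]],"turn":[0,0,0,0]}'; python3 -c "
from h import *
st()"; python3 -m pendant '{"xyz":[[0.005,0,0],[0.005,0,0],[0.005,0,0],[0.005,0,0]],"turn":[0,0,0,0]}'; python3 -c "
from h import *
st()"
```

```text
time_s: 19.98
tool_pos: [0.7006, -0.1125, 0.03]
tool_rot: [104.4, 84.3, -14.8]
force: [-19.0, 2.0, 14.5]
grip_width: 0.0007
19.975 [ 0.7006 -0.1125  0.03  ] F [-18.9844   1.9665  14.4598] lean [ 0.0954 -0.0252 -0.9951] jaw [ 0.8683 -0.4867  0.0956] -29.269885964526235 w 0.0006521357975641166 q [  1.6119  29.5528   6.4859  91.1189  -3.0186  53.9051 -20.4392]
time_s: 20.48
tool_pos: [0.7003, -0.1125, 0.0303]
tool_rot: [96.3, 87.0, -23.0]
force: [-15.7, 1.9, 9.0]
grip_width: 0.0003
20.475 [ 0.7003 -0.1125  0.0303] F [-15.6814   1.9142   8.9648] lean [ 0.0483 -0.0205 -0.9986] jaw [ 0.8711 -0.4883  0.0522] -29.27120974767808 w 0.0002931036650783951 q [  1.6587  31.2824   6.568   88.284   -3.0597  57.7386 -20.5014]
```

```bash
python3 -m pendant '{"xyz":[[0.005,0,0],[0.005,0,0],[0.005,0,0],[0.005,0,0],[0.005,0,0],[0.005,0,0]],"turn":[0,0,0,0,0,0]}'; python3 -c "
from h import *
st()"
```

```text
time_s: 21.22
tool_pos: [0.7, -0.1124, 0.0312]
tool_rot: [-29.5, 88.5, -148.9]
force: [-14.4, 1.0, 8.6]
grip_width: 0.0006
21.225 [ 0.7    -0.1124  0.0312] F [-14.4138   1.0389   8.6426] lean [-0.0223 -0.0135 -0.9997] jaw [ 0.8715 -0.4903 -0.0128] -29.362476532745326 w 0.0006148347106579939 q [  1.7481  34.016    6.6786  83.8828  -3.1317  63.4866 -20.5966]
```

```bash
python3 -m pendant '{"xyz":[[-0.015,0,0.01],[-0.005,0.01,0.03],[-0.02,0.03,0.04],[-0.03,0.03,0.02],[-0.03,0.02,0],[-0.03,0.01,0],[-0.005,0,0],[0,0,0]],"turn":[0,0,0.1,0.1,0.1,0.1,0.1,0]}' 0.4; python3 -c "
from h import *
st()
snap('scene','s7.png');snap('side','d7.png')
for c in ['scene','side']:
  for d in pinpoint(c,'weight_a_mid')+pinpoint(c,'board_mid'): print(c,d['score'],w(c,d['at']))
a=cv2.imread('pics/s7.png')[170:320,180:360];b=cv2.imread('pics/d7.png')[150:290,220:400]
cv2.imwrite('pics/c7.png',np.hstack([cv2.resize(a,(400,333),interpolation=2),cv2.resize(b,(400,333),interpolation=2)]))
"
```

```text
time_s: 22.22
tool_pos: [0.5671, -0.0095, 0.1412]
tool_rot: [6.0, 88.8, -83.8]
force: [1.6, 0.5, -0.5]
grip_width: 0.0349
22.225 [ 0.5671 -0.0095  0.1412] F [ 1.5633  0.4508 -0.5374] lean [ 0.0023 -0.0211 -0.9998] jaw [1.     0.0037 0.0022] 0.21051454289834173 w 0.03485231720557515 q [ -2.9081  11.3795   0.4459 101.3628   1.2221  67.1837  -2.7351]
scene 0.78 [0.6758 0.0333 0.0324]
scene 0.68 [ 0.5695 -0.2775  0.0088]
side 0.55 [0.6744 0.0386 0.0384]
side 0.87 [ 0.5703 -0.2732  0.0121]
```

View pics/c7.png

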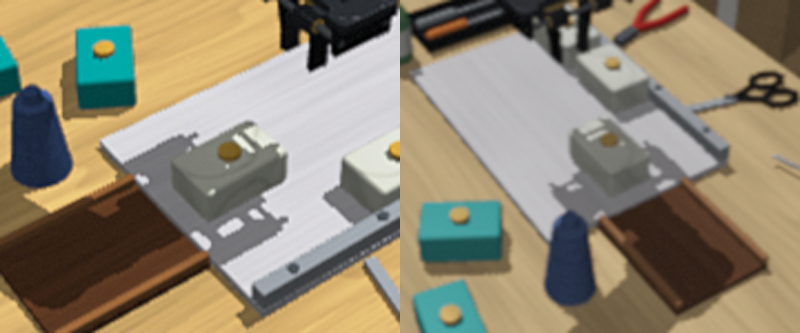

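```bash
python3 -c "
from h import *
print(ray('scene',283.1,238,.064),ray('side',314.1,208.5,.064))
"; python3 -m pendant '{"xyz":[[0,0.002,-0.04],[0,0,-0.04],[0,0,-0.02],[0,0,-0.006],[0,0,0]],"turn":[-0.01,-0.01,0,0,0]}'; python3 -c "
from h import *
st()"
```

```text
[ 0.57304214 -0.11124507  0.064     ] [ 0.56884116 -0.11022779  0.064     ]
time_s: 23.15
tool_pos: [0.5689, -0.0088, 0.0312]
tool_rot: [4.7, 88.8, -86.5]
force: [0.4, -0.7, 0.3]
grip_width: 0.035
23.15 [ 0.5689 -0.0088  0.0312] F [ 0.4396 -0.7073  0.3309] lean [ 0.0013 -0.0217 -0.9998] jaw [ 0.9998 -0.0216  0.0018] -1.234882459962146 w 0.03496758756229214 q [ -3.0439  18.3207   0.5201 106.6138   1.3188  55.0525  -4.5416]
```

```bash
python3 -m pendant '{"xyz":[[0,-0.012,-0.009],[0,-0.012,0],[0,-0.008,0],[0,-0.006,0],[0,-0.006,0]],"turn":[0,0,0,0,0]}'; python3 -c "
from h import *
st()"; python3 -m pendant '{"xyz":[[0,-0.007,0.001],[0,-0.007,0.001],[0,-0.007,0.001]],"turn":[0,0,0]}'; python3 -c "
from h import *
st()"
```

```text
time_s: 23.78
tool_pos: [0.5713, -0.0525, 0.0242]
tool_rot: [21.6, 88.9, -69.5]
force: [-0.2, 5.4, -0.9]
grip_width: 0.0347
23.775 [ 0.5713 -0.0525  0.0242] F [-0.1568  5.356  -0.912 ] lean [ 0.0065 -0.0173 -0.9998] jaw [ 0.9998 -0.0207  0.0068] -1.1878662718027608 w 0.03470898502808337 q [  0.5346  19.064    1.6576 106.5763   0.5394  53.9623   0.5923]
time_s: 24.15
tool_pos: [0.5699, -0.071, 0.0262]
tool_rot: [14.9, 89.2, -76.1]
force: [0.6, 4.4, -3.7]
grip_width: 0.0346
24.15 [ 0.5699 -0.071   0.0262] F [ 0.606   4.4133 -3.6781] lean [ 0.0034 -0.0137 -0.9999] jaw [ 0.9998 -0.0179  0.0036] -1.0250987060864525 w 0.03464981812535344 q [  2.1356  19.0893   2.1154 106.2765   0.0918  54.3967   3.0535]
```

```bash
python3 -m pendant '{"xyz":[[0,-0.008,-0.001],[0,-0.008,0],[0,-0.008,0],[0,-0.008,0],[0,-0.008,0]],"turn":[0,0,0,0,0]}'; python3 -c "
from h import *
st()
snap('scene','s8.png');snap('side','d8.png')
a=cv2.imread('pics/s8.png')[170:320,180:360];b=cv2.imread('pics/d8.png')[150:290,220:400]
cv2.imwrite('pics/c8.png',np.hstack([cv2.resize(a,(400,333),interpolation=2),cv2.resize(b,(400,333),interpolation=2)]))
"
```

```text
time_s: 24.78
tool_pos: [0.5705, -0.1091, 0.0268]
tool_rot: [27.5, 89.5, -63.5]
force: [-0.2, 6.5, -0.7]
grip_width: 0.0351
24.775 [ 0.5705 -0.1091  0.0268] F [-0.1771  6.5039 -0.6713] lean [ 0.004  -0.0081 -1.    ] jaw [ 0.9999 -0.0165  0.0042] -0.9471517926491153 w 0.03507851972032487 q [  5.3078  19.7079   3.0691 105.3748  -0.7472  54.6508   7.6775]
```

View pics/c8.png

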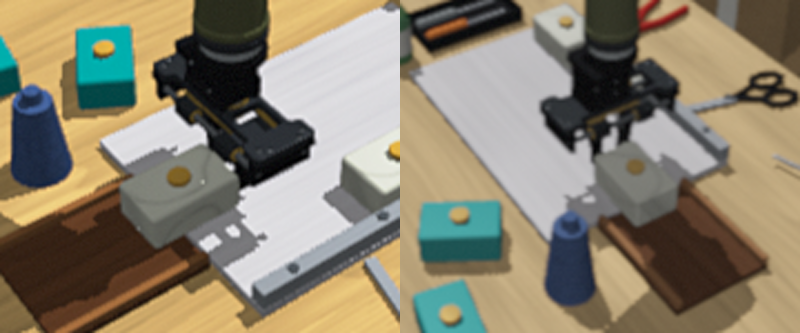

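```bash
python3 -m pendant '{"xyz":[[0,-0.007,-0.001],[0,-0.006,-0.001],[0,-0.006,-0.001],[0,-0.006,0],[0,-0.006,0],[0,-0.006,0]],"turn":[0,0,0,0,0,0]}'; python3 -c "
from h import *
st()
snap('scene','s9.png');snap('side','d9.png')
a=cv2.imread('pics/s9.png')[170:320,180:360];b=cv2.imread('pics/d9.png')[150:290,220:400]
cv2.imwrite('pics/c9.png',np.hstack([cv2.resize(a,(400,333),interpolation=2),cv2.resize(b,(400,333),interpolation=2)]))
"
```

```text
time_s: 25.62
tool_pos: [0.5728, -0.1348, 0.0286]
tool_rot: [140.1, 89.5, 49.5]
force: [-0.0, 4.2, -2.8]
grip_width: 0.0348
25.625 [ 0.5728 -0.1348  0.0286] F [-0.0412  4.1662 -2.7754] lean [ 0.0054  0.0063 -1.    ] jaw [ 0.9999 -0.0111  0.0053] -0.6341763453059805 w 0.0347795159009671 q [  7.9557  20.4296   3.4926 104.1409  -1.9894  55.2473  11.7244]
```

View pics/c9.png

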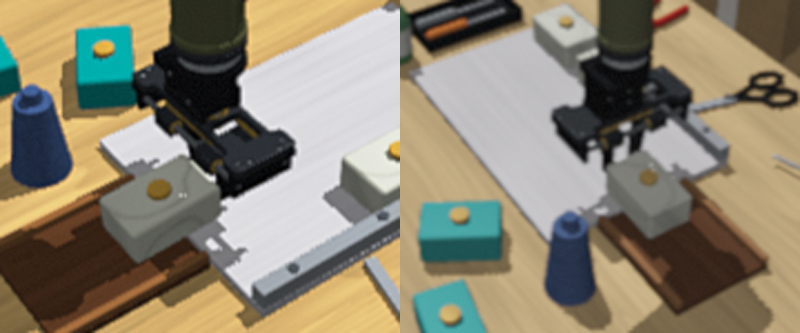

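```bash
python3 -m pendant '{"xyz":[[0,-0.007,-0.001],[0,-0.007,0],[0,-0.007,0],[0,-0.007,0]],"turn":[0,0,0,0]}'; python3 -c "
from h import *
st()
snap('side','d10.png')
b=cv2.imread('pics/d10.png')[150:290,220:400]
cv2.imwrite('pics/c10.png',cv2.resize(b,None,fx=4,fy=4,interpolation=2))
"
```

```text
time_s: 26.22
tool_pos: [0.5725, -0.1615, 0.0273]
tool_rot: [156.3, 89.4, 65.7]
force: [0.3, 4.3, -2.5]
grip_width: 0.0349
26.225 [ 0.5725 -0.1615  0.0273] F [ 0.2967  4.2546 -2.5117] lean [ 0.004   0.0089 -1.    ] jaw [ 0.9999 -0.0099  0.0039] -0.5672533711604766 w 0.03493654437971866 q [ 10.0721  21.2811   4.1149 103.1598  -2.4801  55.5328  14.7421]
```

View pics/c10.png

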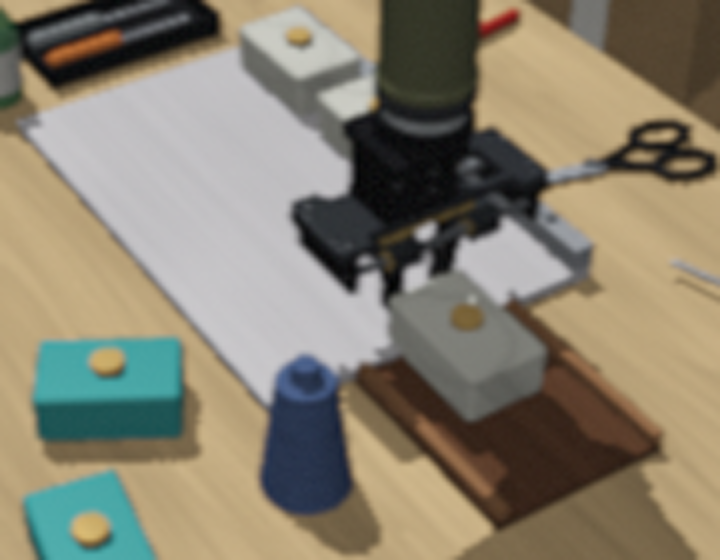

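```bash
python3 -m pendant '{"xyz":[[0,-0.008,0],[0,-0.008,0],[0,-0.008,0],[0,-0.007,-0.001],[0,-0.007,0]],"turn":[0,0,0,0,0]}'; python3 -c "
from h import *
st()"
```

```text
time_s: 26.9
tool_pos: [0.5726, -0.1986, 0.0271]
tool_rot: [167.6, 89.2, 77.0]
force: [0.4, 4.3, -3.0]
grip_width: 0.0353
26.9 [ 0.5726 -0.1986  0.0271] F [ 0.4088  4.3479 -2.9786] lean [ 0.0031  0.0133 -0.9999] jaw [ 1.     -0.0095  0.0029] -0.5429507391898489 w 0.03527656108056954 q [ 13.0322  22.5936   4.8931 101.3755  -3.1957  56.2085  18.7907]
```

```bash
python3 -m pendant '{"xyz":[[0,-0.008,0],[0,-0.007,0],[0,0.01,0],[0,0.03,0],[-0.01,0.04,0.03],[-0.02,0.05,0.05],[-0.02,0.06,0.05],[-0.02,0.06,0.03],[0,0.06,0],[0,0,0]],"turn":[0,0,0,0,0,0,0,0,0,0]}'; python3 -c "
from h import *
st()
snap('scene','s11.png');snap('side','d11.png')
a=cv2.imread('pics/s11.png')[170:330,170:430];b=cv2.imread('pics/d11.png')[150:290,220:400]
cv2.imwrite('pics/c11.png',cv2.resize(a,None,fx=3,fy=3,interpolation=2))
cv2.imwrite('pics/c12.png',cv2.resize(b,None,fx=4,fy=4,interpolation=2))
"
```

```text
time_s: 28.15
tool_pos: [0.5127, 0.0641, 0.1759]
tool_rot: [84.0, 88.8, -7.3]
force: [0.4, -0.5, -0.2]
grip_width: 0.0354
28.15 [0.5127 0.0641 0.1759] F [ 0.3854 -0.4689 -0.2041] lean [ 0.0202 -0.0026 -0.9998] jaw [ 0.9996 -0.0214  0.0202] -1.2259281116356742 w 0.035382879991240686 q [ -5.5543   3.262   -4.9343 106.3282   0.6794  69.3121 -11.939 ]
```

View pics/c11.png

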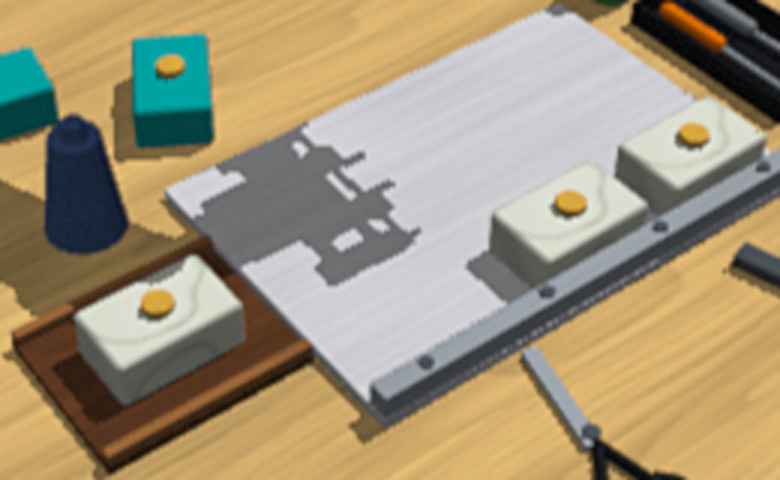

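View pics/c12.png

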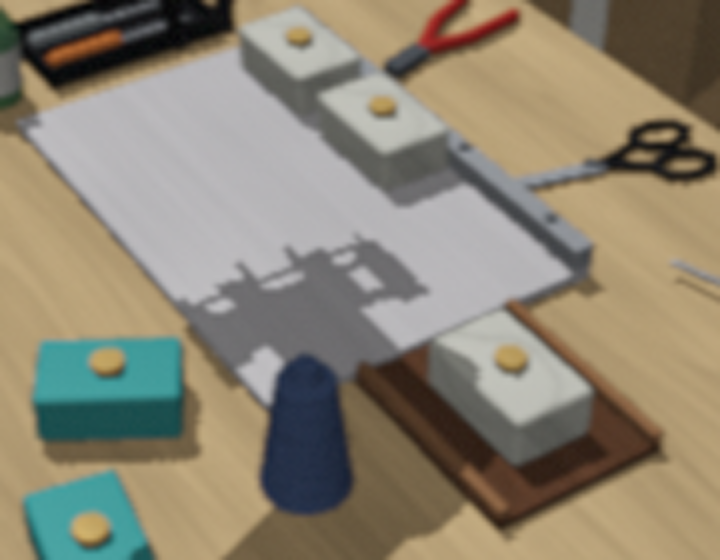

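```bash
python3 -c "
from h import *
np.set_printoptions(precision=4,suppress=True)
print(ray('scene',222.7,270.7,.061),ray('side',220+511/4,150+358/4,.061))
for u,v,a,b in [(570,202,381,105),(694,134,299,36)]: print(ray('scene',170+u/3,170+v/3,.064),ray('side',220+a/4,150+b/4,.064))
for c in ['scene','side']:
  for n in ['bottle','cone','fence','board_mid']:
    d=pinpoint(c,n)
    if d: print(c,n,w(c,d[0]['at']))
a=cv2.imread('pics/s11.png')[195:270,325:435]
cv2.imwrite('pics/c13.png',cv2.resize(a,None,fx=7,fy=7,interpolation=2))
"
```

```text
[ 0.5738 -0.2807  0.061 ] [ 0.5694 -0.2811  0.061 ]
[0.6813 0.0355 0.064 ] [0.6768 0.0383 0.064 ]
[0.6831 0.1735 0.064 ] [0.6791 0.1747 0.064 ]
scene bottle [0.4311 0.3243 0.0019]
scene cone [ 0.4078 -0.2524  0.001 ]
scene fence [0.7117 0.0359 0.0112]
scene board_mid [ 0.5698 -0.278   0.0078]
side bottle [0.434  0.3277 0.0038]
side cone [ 0.4069 -0.2537  0.0059]
side fence [0.7132 0.0358 0.0116]
side board_mid [ 0.5692 -0.2747  0.0102]
```

View pics/c13.png

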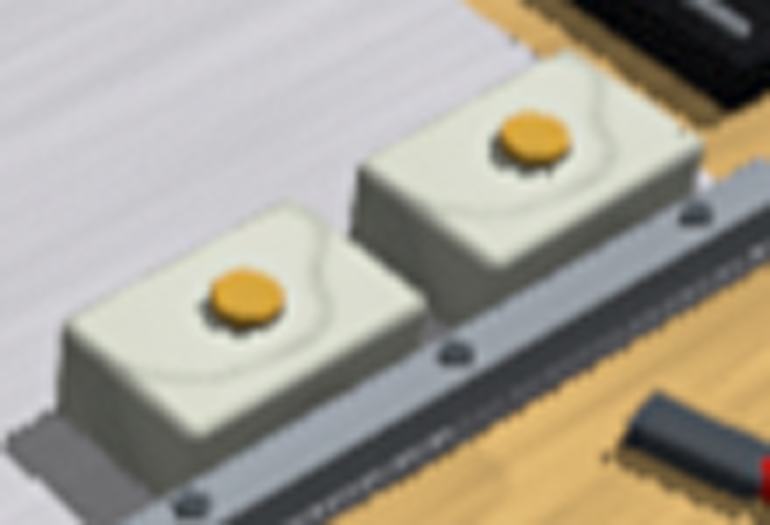

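```bash
python3 -c "
from h import *
im=cv2.imread('pics/s11.png'); k=7
f=lambda u,v:(325+u/7,195+v/7)
def yaw(p,q,z):
    A=ray('scene',*f(*p),z);B=ray('scene',*f(*q),z); d=B-A; print(A,B,np.degrees(np.arctan2(-d[0],d[1])),np.linalg.norm(d))
yaw((497,268),(700,150),.057); yaw((197,440),(428,310),.057)
yaw((360,168),(565,55),.057); yaw((68,325),(290,203),.057)
yaw((155,500),(770,160),.036)
"
```

```text
[0.71810711 0.11977073 0.057     ] [0.71830477 0.22210603 0.057     ] -0.11066330960956504 0.10233549128870557
[ 0.71703253 -0.01854673  0.057     ] [0.71870606 0.08589088 0.057     ] -0.9180380461656615 0.10445101736577125
[0.65226442 0.11905408 0.057     ] [0.6525096  0.22311154 0.057     ] -0.13500144499030195 0.10405774733470396
[ 0.6504836 -0.0163497  0.057    ] [0.65081508 0.08641522 0.057     ] -0.1848141646100963 0.10276544962230663
[ 0.71485329 -0.03300292  0.036     ] [0.72313114 0.25912054 0.036     ] -1.6231440529128438 0.2922407128699959
```

```bash
python3 -m pendant '{"xyz":[[0.01,0.05,-0.02],[0.02,0.05,-0.03],[0.01,0.008,-0.04],[0.01,0,-0.035],[0,0,-0.018],[0,0,0]],"turn":[0,0,0,0,0,0]}' 0; python3 -c "
from h import *
st()"
```

```text
time_s: 29.4
tool_pos: [0.5651, 0.1672, 0.028]
tool_rot: [82.8, 88.9, -9.3]
force: [-0.6, -0.3, -0.5]
grip_width: 0.0003
29.4 [0.5651 0.1672 0.028 ] F [-0.6154 -0.3201 -0.4915] lean [ 0.0194 -0.0032 -0.9998] jaw [ 0.9991 -0.0368  0.0195] -2.1112102768089573 w 0.0002880741818281006 q [-12.151   20.4003  -8.5183 104.3766   4.317   54.5219 -24.7078]
```

```bash
python3 -m pendant '{"xyz":[[0.02,0.006,-0.003],[0.016,0.001,0],[0.008,0,0],[0.004,0,0],[0.004,0,0]],"turn":[0,0,0,0,0]}';  python3 -m pendant '{"xyz":[[0.004,0,0],[0.004,0,0],[0.004,0,0]],"turn":[0,0,0]}'; python3 -c "
from h import *
st()"
```

```text
time_s: 30.02
tool_pos: [0.6205, 0.1736, 0.0315]
tool_rot: [88.3, 88.5, -3.9]
force: [0.3, -0.1, 0.3]
grip_width: 0.0004
time_s: 30.4
tool_pos: [0.6327, 0.1736, 0.0318]
tool_rot: [88.2, 88.5, -4.0]
force: [-0.8, -0.2, 0.3]
grip_width: 0.0005
30.4 [0.6327 0.1736 0.0318] F [-0.8128 -0.1728  0.2527] lean [ 0.026  -0.0018 -0.9997] jaw [ 0.9989 -0.0389  0.0261] -2.227422530067821 w 0.0004863806146037267 q [-11.8925  26.8016  -7.7031  94.7003   4.7996  57.4174 -23.5031]
```

```bash
python3 -m pendant '{"xyz":[[0.003,0,0],[0.003,0,0]],"turn":[0,0]}';  python3 -m pendant '{"xyz":[[0.004,0,0]],"turn":[0]}'; python3 -m pendant '{"xyz":[[0.004,0,0]],"turn":[0]}'
```

```text
time_s: 30.65
tool_pos: [0.6358, 0.1739, 0.0315]
tool_rot: [84.2, 88.9, -8.0]
force: [-13.1, -1.1, 11.2]
grip_width: 0.0005
time_s: 30.78
tool_pos: [0.6357, 0.1738, 0.0315]
tool_rot: [67.8, 89.4, -24.4]
force: [-15.2, -2.1, 12.4]
grip_width: 0.001
time_s: 30.9
tool_pos: [0.6354, 0.1738, 0.0317]
tool_rot: [6.0, 89.6, -86.1]
force: [-12.5, -3.0, 10.7]
grip_width: 0.0003
```

```bash
python3 -m pendant '{"xyz":[[-0.02,0,0],[-0.02,-0.03,0],[0,-0.04,0],[0,-0.04,0],[0,-0.02,0],[0.01,0,0],[0.006,0,0]],"turn":[0,0,0,0,0,0,0]}'; python3 -c "
from h import *
st()"
```

```text
time_s: 31.78
tool_pos: [0.6118, 0.0428, 0.0323]
tool_rot: [36.5, 89.7, -55.4]
force: [0.8, 0.3, -0.0]
grip_width: 0.0005
31.775 [0.6118 0.0428 0.0323] F [ 0.783   0.3326 -0.0178] lean [ 0.0034 -0.0049 -1.    ] jaw [ 0.9994 -0.0332  0.0036] -1.9005107871992417 w 0.0004510054252190848 q [ -2.1007  23.0014  -5.5271 100.0271   2.9369  56.9441 -10.6884]
```

```bash
python3 -m pendant '{"xyz":[[0.006,-0.004,0],[0.005,0,0],[0.004,0,0],[0.004,0,0]],"turn":[0,0,0,0]}';  python3 -m pendant '{"xyz":[[0.004,0,0],[0.004,0,0]],"turn":[0,0]}'; python3 -m pendant '{"xyz":[[0.004,0,0]],"turn":[0]}'
```

```text
time_s: 32.28
tool_pos: [0.6327, 0.0427, 0.0318]
tool_rot: [46.3, 89.7, -45.3]
force: [-0.5, 0.1, -0.0]
grip_width: 0.0006
time_s: 32.52
tool_pos: [0.6334, 0.0427, 0.0316]
tool_rot: [-69.9, 89.2, -161.5]
force: [-14.4, -0.3, 12.6]
grip_width: 0.0005
time_s: 32.65
tool_pos: [0.6332, 0.0427, 0.0317]
tool_rot: [-75.5, 88.6, -167.0]
force: [-11.8, -0.5, 10.3]
grip_width: 0.0004
```

```bash
python3 -m pendant '{"xyz":[[-0.02,0,0],[-0.04,0,0],[-0.05,0,0.02],[-0.02,0,0.05],[0,0.02,0.05],[0,0.03,0.04],[0,0,0],[0,0,0]],"turn":[0,0,0,0,0,0,0,0]}'; python3 -c "
from h import *
st()
snap('scene','s14.png');snap('side','d14.png')
a=cv2.imread('pics/s14.png')[170:330,170:450];b=cv2.imread('pics/d14.png')[140:290,200:400]
cv2.imwrite('pics/c14.png',np.vstack([cv2.resize(a,(525,300),interpolation=2),cv2.resize(b,(525,300),interpolation=2)]))
a=cv2.imread('pics/s14.png')[195:270,325:435]
cv2.imwrite('pics/c15.png',cv2.resize(a,None,fx=7,fy=7,interpolation=2))
"
```

```text
time_s: 33.65
tool_pos: [0.4979, 0.0934, 0.1962]
tool_rot: [-75.0, 88.6, -166.6]
force: [1.0, -0.4, -0.6]
grip_width: 0.0005
33.65 [0.4979 0.0934 0.1962] F [ 1.0497 -0.4216 -0.5896] lean [-0.0232 -0.0055 -0.9997] jaw [ 0.9993 -0.0283 -0.023 ] -1.6244647578342633 w 0.00047654883157861096 q [ -4.8069   3.3273  -9.1377 103.9083   0.5356  74.1739 -15.7084]
```

View pics/c14.png

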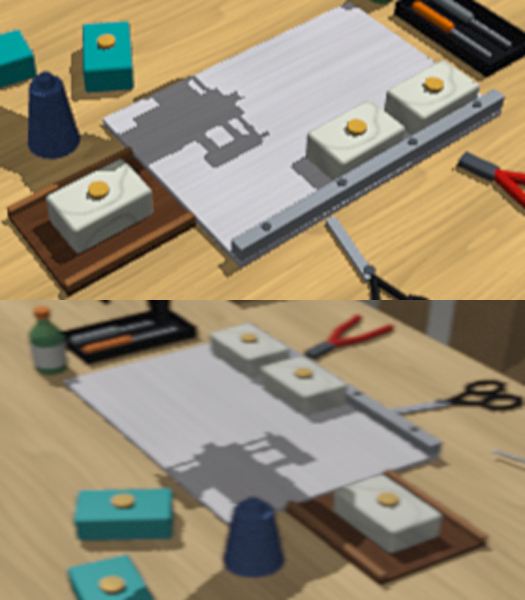

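View pics/c15.png

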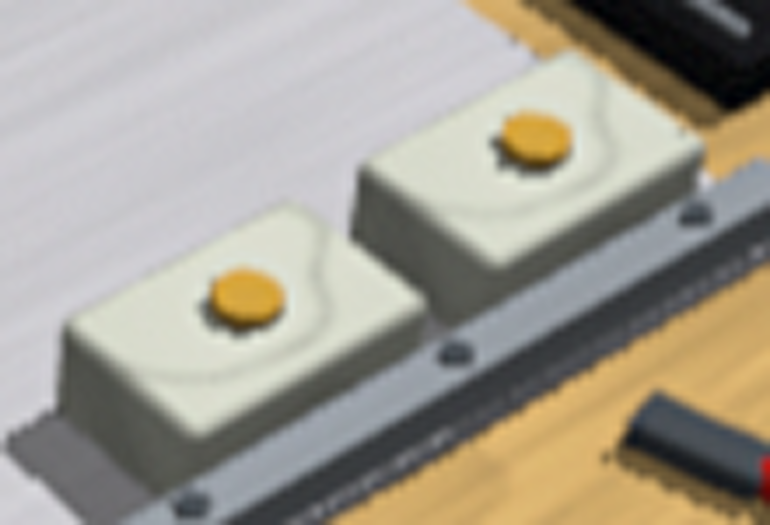

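The pictures show both smooth weights tight along the fence (scene crop, about (430,85) and (355,128)). The rough one lies flat between the board's rails at (98,190). The bottle and cone are standing where they were, and the tool is clear of everything.

```bash
python3 -c "
from h import *
print(sign_off())"
```

```text
the job is handed in; nothing more can be done
None
```

The job is done and handed in at about 34 s: the right-hand weight was the rough one, and it now lies on the repair board.

- **Finding it:** I pushed each of the three weights forward and read the drag. The left and middle ones took about 1 to 3 N. The right one took about 4 to 13 N and stuck at first.
- **Smooth weights:** both were slid to the fence. At the end I pressed each once more at about 12–15 N, and neither visibly moved.
- **Rough weight:** I slid it sideways onto the board. Its brass button measures about (0.571, −0.281) against a board centre of about (0.570, −0.276), so it lies wholly between the rails.
- **Bottle and cone:** both measure within about 4 mm of where they were at the start.

**What disagreed or went wrong:**
- **Squareness:** my measurement of the smooth weights' angle from the picture differed from the fence by about 1°, which is within its error. That is why I pressed them again.
- **Joint limit:** the last joint came close to its range limit (154.0° of 154.24°) during one turn, so I turned back the other way.
- **Tilted tool:** the tool had picked up a lean of about 6°. I straightened it by pressing lightly on the fence, at up to about 19 N, before the sideways push.

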